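# Start the batch timer for the cake's place

### The arm

A 6-joint arm with a two-finger parallel gripper is mounted at the origin on a cart in front of the work surface, level with it; the furniture and walls round the work are solid. World frame = base frame: x ahead of the robot, y to its left, z up, the work surface at z = 0. Lengths are in m, angles in degrees, forces in N, time in s.
With the tool pointing down it reaches from about 0.375 to 0.9 m from the base axis. Payload 3.1 kg.
Tool frame: the origin (TCP) lies between the finger pads; the fingertips stand 11 mm ahead of it and the grasp point (between the pads) lies 8 mm behind it; z points along the fingers, y is the line along which they close (so a half turn about z gives the same grasp; the last joint's range is limited). The gripper opens to 87 mm and grips with 3 to 60 N. Pads are 19 mm wide; open, the fingers measure 117 mm over their backs; the gripper's body (75 mm by 190 mm) begins 51 mm behind the grasp point.
Start: joints at [65.059, 30.224, 82.088, -0, 67.689, -10.227], TCP at [0.159, 0.604, 0.234] pointing down, gripper open.
Joint ranges: [-176.69, 176.69], [-43.24, 126.21], [12.49, 139.97], [-82, 262], [0, 151.66], [-163.58, 163.58]. Speed limits (degrees/s): [159.86, 159.86, 180, 180, 180, 180].

### API

Orientations are given as a 3x3 rotation matrix whose columns are the frame's x, y, z axes.
In Python, from rig import bot gives the robot as it stands.
- The arm moves only by the tool apply_moves, never from a script. Its argument "steps" is a list that holds one entry, the list of rows, each a list of 7 numbers: the shift along the tool's x, y, z in cm, then the turn, a rotation vector about the tool's x, y, z in degrees, then the gripper command: -1 is shut, 1 is fully open, values between are in proportion. In form: [[[dx, dy, dz, rx, ry, rz, jaw], ...]]. A call has 1 to 20 rows; each row is the pose to reach, as a shift and turn from the pose commanded when the call began, along the tool's axes at that moment; what a row does not reach only later rows make up. A row lasts 1/8 s, in which the tool goes at most 62.5 mm and 10.7 degrees, less where a joint would pass 70% of its speed; a pose out of reach is approached as far as the arm can. A call with a gripper value outside its range is refused whole. The fingers move at their own pace and stop on an object; the grip force is fixed at half the most. Time passes only in rows, so rows that repeat a pose let the fingers close. It gives the time, the measured TCP pose, the force, the opening and the grip force at its end, in the units of the state.
- bot.read_state(): the state, without advancing time (a new reading comes with each control period).
- bot.capture(name): name is "side" or "top"; returns the picture (384x512x3 uint8, blue, green, red); there is no depth.
- bot.camera_model(name): a dict with "intrinsics" (3x3 intrinsics, pixels), "R" (3x3) and "t" (3): a world point X has camera coordinates R X + t. Camera axes: x right, y down, z forward; pixel columns grow to the right and rows downward; lengths in m; the calibration is good to about 2 mm. A picture is of the moment at which its call begins. camera_model takes no time and is no camera call.
- bot.hand_in(): hands the job in; it is judged then, once.
The state is a dict: "time_s": time; "joint_positions": joint angles; "qvel": joint speeds; "tau": joint torques, N m; "position": TCP position; "tcp_rot": TCP orientation; "force": force on the tool from outside, world axes, zero at the start; "moment": the same for the moment, N m; "opening": opening from 0.0 (shut) to 1.0 (fully open); "grasp_force": force on a finger pad.
Only numpy, scipy, OpenCV 4.12 (cv2) and the standard library are available. Lean on these libraries where they do the work, as an engineer would, in place of code of your own. Each camera call takes 0.05 s, during which the arm holds its last target. There are 200 camera calls.

### The job

A cake has just been set down on one of the four places of the resting board. On the batch timer, gently press the round key directly in front of the cake with your fingertips, let it come up, then gently press the oblong start key at the right end, and withdraw. Press no other key, and leave the cake, the dish and the stamps standing where they are: nothing is picked up.

Things in the scene. Friction and masses are not known exactly. Their poses are not given: they have to be found in the camera images.
- station: Fixed unit: white batch timer with a wooden resting board behind it; origin at table height under the console, x away from the robot, y left along the keys. Console 84 x 420 mm, top 36 mm above the table; board 92 x 330 mm, top 12 mm. Left to right: four round keys 80 mm apart, then 90 mm on the oblong start key. Key tops are black.
- start_top (a point): Centre of the top of the oblong start key (36 mm across the console, 50 mm along it) at the right end of the console; 50 mm above the table when up.
- key1_top (a point): Centre of the flat top of round key 1 (leftmost), 35 mm in diameter, black; it stands 14 mm proud of the console, 50 mm above the table when up.
- key1 (a joint): How far round key 1 is pushed down: 0 up, 0.008 m fully down. It is a spring key: straight down, about 0.5 N to start, 2 N at 3 mm, 4.5 N at the bottom; it registers from 3 mm, held a tenth of a second, and comes up again by itself.
- place1 (a point): Centre of the marked ring (75 mm) of place 1 on the board top, leftmost, 101 mm straight behind round key 1, which is its key. 12 mm above the table.
- key2_top (a point): Centre of the flat top of round key 2 (second from left), 35 mm in diameter, black; it stands 14 mm proud of the console, 50 mm above the table when up.
- key2 (a joint): How far round key 2 is pushed down: 0 up, 0.008 m fully down. It is a spring key: straight down, about 0.5 N to start, 2 N at 3 mm, 4.5 N at the bottom; it registers from 3 mm, held a tenth of a second, and comes up again by itself.
- place2 (a point): Centre of the marked ring (75 mm) of place 2 on the board top, second from left, 101 mm straight behind round key 2, which is its key. 12 mm above the table.
- key3_top (a point): Centre of the flat top of round key 3 (third from left), 35 mm in diameter, black; it stands 14 mm proud of the console, 50 mm above the table when up.
- key3 (a joint): How far round key 3 is pushed down: 0 up, 0.008 m fully down. It is a spring key: straight down, about 0.5 N to start, 2 N at 3 mm, 4.5 N at the bottom; it registers from 3 mm, held a tenth of a second, and comes up again by itself.
- place3 (a point): Centre of the marked ring (75 mm) of place 3 on the board top, third from left, 101 mm straight behind round key 3, which is its key. 12 mm above the table.
- key4_top (a point): Centre of the flat top of round key 4 (fourth from left), 35 mm in diameter, black; it stands 14 mm proud of the console, 50 mm above the table when up.
- key4 (a joint): How far round key 4 is pushed down: 0 up, 0.008 m fully down. It is a spring key: straight down, about 0.5 N to start, 2 N at 3 mm, 4.5 N at the bottom; it registers from 3 mm, held a tenth of a second, and comes up again by itself.
- place4 (a point): Centre of the marked ring (75 mm) of place 4 on the board top, fourth from left, 101 mm straight behind round key 4, which is its key. 12 mm above the table.
- start (a joint): How far the oblong start key is pushed down: 0 up, 0.008 m fully down; the same spring and travel as the round keys, registers from 3 mm, held a tenth of a second.
- cake: Flower-shaped cake, 64 x 68 x 28 mm, standing loose on one of the four places; origin at the centre of its underside. (More such cakes lie on a slatted tray to the left; they are not meant.)
- dish: Small round steel dish of red colour, 72 mm across, 25 mm high, loose on another place; origin at the centre of its underside.
- stamp_one: One of two alike upright wooden stamps, 27 mm in diameter, 77 mm tall, loose on another place and easily tipped; origin at the centre of its underside.
- stamp_two: One of two alike upright wooden stamps, 27 mm in diameter, 77 mm tall, loose on another place and easily tipped; origin at the centre of its underside.
Things that resemble listed ones, but are neither listed nor needed, are in the scene too. What is shaped like the dish but purple is not meant.

How it is judged:
By the outcome, as a careful person would: the job done as asked, in the order asked, and still so for the second after the job is handed in, with the robot touching nothing.
It also fails if it takes over 43 s, if anything falls off the work surface, if the arm or the gripper's body presses on something with over 40 N, if the wrist force passes 120 N, or if a joint passes its speed limit or range.

## Working session

There is one attempt and no reset: what is moved stays moved. The work goes in short steps, Python scripts to look and compute and a tool call to move; the robot and the scene stay as the last step left them, time stands still between calls to the robot, and variables do not carry over. Pictures are saved under pics/ and viewed, at most 10 in all, crops included, and the job is handed in when it is done.

Besides the shell and the picture viewer there is one more tool, called after "Emit:" by a JSON object that holds its "method" and its "body", one argument or row to a line. apply_moves: Moves the arm, as the interface text tells. Its arguments: {"type":"object","properties":{"steps":{"type":"array","items":{"type":"array","items":{"type":"array","items":{"type":"number"}}}}},"required":["steps"]}

```bash
mkdir -p pics; python3 - <<'E'
from rig import bot
import cv2
for n in("side","top"):
    cv2.imwrite(f"pics/{n}0.png",bot.capture(n)); m=bot.camera_model(n); print(n,m)
s=bot.read_state(); print(s)
E
```

```text
side {'intrinsics': array([[394.46511967,   0.        , 252.38592241],
       [  0.        , 394.46511967, 188.37281424],
       [  0.        ,   0.        ,   1.        ]]), 'R': array([[-0.95694062, -0.2900303 , -0.01212753],
       [-0.13366124,  0.47732481, -0.86850199],
       [ 0.25768066, -0.82948385, -0.49553731]]), 't': array([0.59405823, 0.14153086, 0.72340494])}
top {'intrinsics': array([[376.47267645,   0.        , 256.79559338],
       [  0.        , 376.47267645, 195.41126684],
       [  0.        ,   0.        ,   1.        ]]), 'R': array([[ 0.00892978, -0.99969363,  0.0230847 ],
       [-0.98117273, -0.01321365, -0.19267972],
       [ 0.19292572, -0.02092949, -0.98099012]]), 't': array([-0.02019886,  0.60308425,  0.79160649])}
{'time_s': 0.1, 'joint_positions': array([ 6.50609224e+01,  3.02718051e+01,  8.21470679e+01, -9.26089001e-04,
        6.76898835e+01, -1.02256572e+01]), 'qvel': array([-0.03245399, -0.17062768, -0.17349434,  0.02479726, -0.08028696,
        0.09864605]), 'tau': array([-2.86263330e-04, -4.40984881e+01, -1.77152199e+01,  6.34371140e-02,
        5.33203140e-02, -4.21264781e-05]), 'position': array([0.1584328 , 0.60394395, 0.23270012]), 'tcp_rot': array([[-9.67209724e-01,  2.53977817e-01, -7.86807849e-04],
       [ 2.53978831e-01,  9.67208235e-01, -1.72747324e-03],
       [ 3.22267148e-04, -1.87066145e-03, -9.99998198e-01]]), 'force': array([ 0.27804359, -0.03551235,  0.71548672]), 'moment': array([-0.01091219,  0.02111197, -0.0752513 ]), 'grasp_force': 0.0, 'opening': 1.0014200256688017}
```

View pics/side0.png

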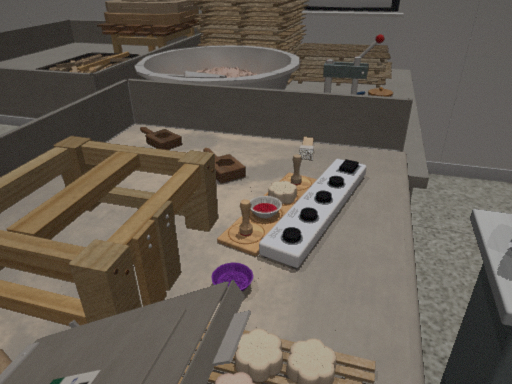

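View pics/top0.png

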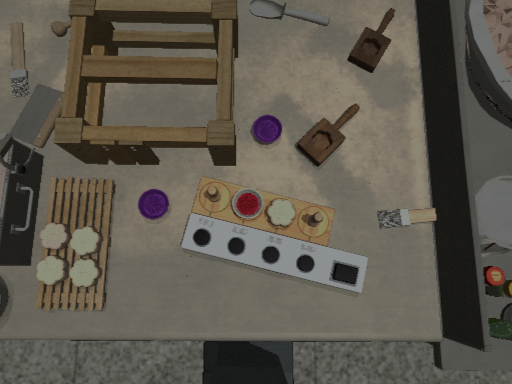

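The top view shows the board with a stamp at (212,190), the red dish at (247,204), the cake at (281,212) and a stamp at (316,217). The keys are at (202,237), (236,246), (271,255), (305,263), with start at (345,273). Only the cake at (281,212) is on the board; the ones at (50–90, 235–275) are on the tray. It looks like place 3, so key 3. I'll confirm in an enlarged crop.

```bash
python3 - <<'E'
import cv2
a=cv2.imread("pics/top0.png")[170:300,170:380]; b=cv2.imread("pics/side0.png")[145:265,215:380]
cv2.imwrite("pics/topc.png",cv2.resize(a,None,fx=3.8,fy=3.8,interpolation=cv2.INTER_CUBIC))
cv2.imwrite("pics/sidec.png",cv2.resize(b,None,fx=4.8,fy=4.8,interpolation=cv2.INTER_CUBIC))
E
```

```text
(no output)
```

View pics/topc.png

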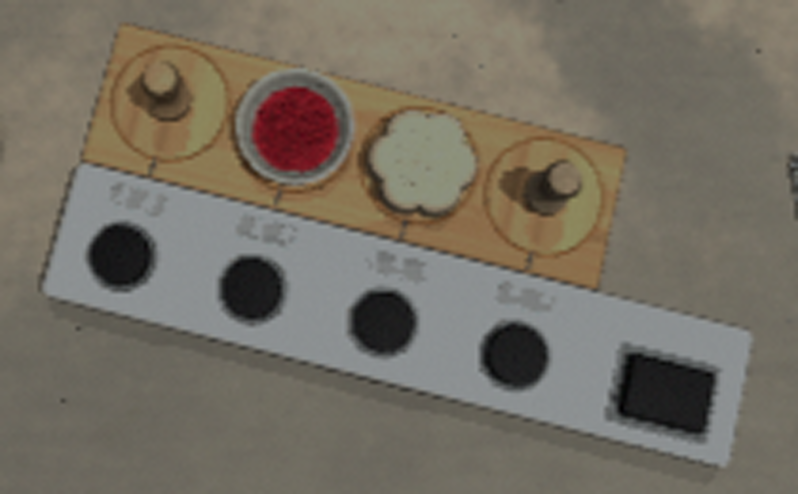

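View pics/sidec.png

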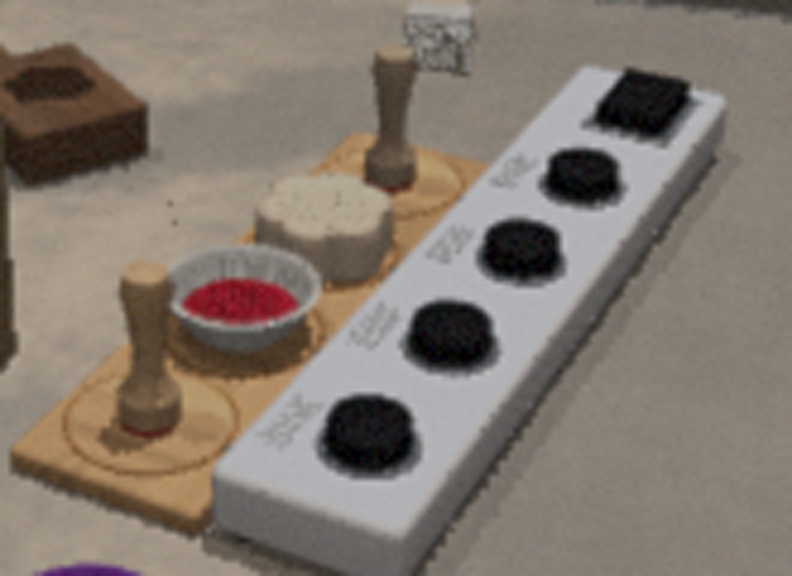

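The crops show the cake third from left on the board at top crop (422,160), with its tick mark leading to the third key at (383,321). So key 3 it is. Key tops in the top crop are at (121,255), (252,288), (383,321), (515,354), with start at (668,393). In the side crop they are at (370,425), (452,326), (523,243), (583,170), with start at (646,93).

```bash
cat > h.py <<'E'
import numpy as np, cv2
from rig import bot
M={n:bot.camera_model(n) for n in("side","top")}
P={n:m["intrinsics"]@np.c_[m["R"],m["t"]] for n,m in M.items()}
def full(c,s,o): return (np.array(c,float)+.5)/s-.5+o
def tri(a,b):
    X=cv2.triangulatePoints(P["top"],P["side"],a.T,b.T); return (X[:3]/X[3]).T
def plane(n,uv,z):
    m=M[n]; C=-m["R"].T@m["t"]
    d=(m["R"].T@np.linalg.inv(m["intrinsics"])@np.c_[uv,np.ones(len(uv))].T).T
    return C+d*((z-C[2])/d[:,2:])
E
python3 - <<'E'
from h import *
np.set_printoptions(precision=4,suppress=True)
t=full([[121,255],[252,288],[383,321],[515,354],[668,393]],3.8,[170,170])
s=full([[370,425],[452,326],[523,243],[583,170],[646,93]],4.8,[215,145])
print(tri(t,s)); A=plane("top",t,.05);B=plane("side",s,.05);print(A,B)
# fit line layout
y=np.array([120,40,-40,-120,-210])/1000
for K in (A,B,(A+B)/2):
    a=K[:,:2].mean(0); q=np.polyfit(y,K[:,:2],1); u=q[0]; print("scale",np.hypot(*u),"yaw",np.degrees(np.arctan2(-u[0],u[1])),"pred",(np.outer(y,u)+q[1])[[2,4]])
s0=bot.read_state();print(s0["position"],s0["tcp_rot"])
E
```

```text
[[ 0.5099  0.1091  0.0476]
 [ 0.4912  0.0317  0.0485]
 [ 0.4724 -0.0452  0.0483]
 [ 0.4542 -0.1223  0.0483]
 [ 0.4323 -0.2105  0.0509]]
[[ 0.5096  0.1088  0.05  ]
 [ 0.4911  0.0317  0.05  ]
 [ 0.4728 -0.045   0.05  ]
 [ 0.4546 -0.122   0.05  ]
 [ 0.4331 -0.2108  0.05  ]] [[ 0.5094  0.1123  0.05  ]
 [ 0.4908  0.0341  0.05  ]
 [ 0.4717 -0.0423  0.05  ]
 [ 0.4536 -0.1191  0.05  ]
 [ 0.4317 -0.2124  0.05  ]]
scale 0.9941151404250866 yaw -13.442443145829081 pred [[ 0.4727 -0.0455]
 [ 0.4334 -0.2099]]
scale 1.0069521353148085 yaw -13.499437505548176 pred [[ 0.4719 -0.0435]
 [ 0.4319 -0.21  ]]
scale 1.000533514120771 yaw -13.471123137224671 pred [[ 0.4723 -0.0445]
 [ 0.4327 -0.2099]]
[0.1584 0.6039 0.2327] [[-0.9672  0.254  -0.0008]
 [ 0.254   0.9672 -0.0017]
 [ 0.0003 -0.0019 -1.    ]]
```

Triangulated key heights come out at 48–51 mm (the text says 50), and the spacing scale is 1.0005, so the measurement holds. Key 3 is at (0.472,-0.0445) and start at (0.4327,-0.210). The tool's y axis is already within about 1° of the key row, so no turn is needed. I'll travel level, closing the fingers on the way.

Emit:
{"method": "apply_moves", "body": {
  "steps": [
    [[-2.6, -3.0, 0, 0, 0, 0, -1], [-5.2, -6.1, 0, 0, 0, 0, -1], [-7.8, -9.1, 0, 0, 0, 0, -1], [-10.4, -12.2, 0, 0, 0, 0, -1], [-13, -15.2, 0, 0, 0, 0, -1], [-15.6, -18.3, 0, 0, 0, 0, -1], [-18.2, -21.3, 0, 0, 0, 0, -1], [-20.8, -24.3, 0, 0, 0, 0, -1], [-23.4, -27.4, 0, 0, 0, 0, -1], [-26, -30.4, 0, 0, 0, 0, -1], [-28.6, -33.5, 0, 0, 0, 0, -1], [-31.2, -36.5, 0, 0, 0, 0, -1], [-33.8, -39.6, 0, 0, 0, 0, -1], [-36.4, -42.6, 0, 0, 0, 0, -1], [-39, -45.6, 0, 0, 0, 0, -1], [-41.6, -48.7, 0, 0, 0, 0, -1], [-44.2, -51.7, 0, 0, 0, 0, -1], [-46.8, -54.8, 0, 0, 0, 0, -1], [-46.8, -54.8, 0, 0, 0, 0, -1], [-46.8, -54.8, 0, 0, 0, 0, -1]]
  ]
}}

```text
time_s: 2.6
position: [0.4712, -0.0439, 0.2331]
tcp_rot: [[-0.967, 0.254, -0.002], [0.254, 0.967, 0.001], [0.002, 0.0, -1.0]]
force: [0.1, 0.9, 0.2]
opening: 0.008
grasp_force: 0.0
```

Emit:
{"method": "apply_moves", "body": {
  "steps": [
    [[-0.1, 0, 3, 0, 0, 0, -1], [-0.1, 0, 6, 0, 0, 0, -1], [-0.1, 0, 9, 0, 0, 0, -1], [-0.1, 0, 12, 0, 0, 0, -1], [-0.1, 0, 14, 0, 0, 0, -1], [-0.1, 0, 15.5, 0, 0, 0, -1], [-0.1, 0, 15.5, 0, 0, 0, -1], [-0.1, 0, 15.5, 0, 0, 0, -1]]
  ]
}}

```text
time_s: 3.6
position: [0.4731, -0.044, 0.079]
tcp_rot: [[-0.967, 0.253, 0.0], [0.253, 0.967, -0.0], [-0.0, 0.0, -1.0]]
force: [-0.5, -0.7, -0.6]
opening: 0.004
grasp_force: 0.0
```

```bash
python3 - <<'E'
from h import *
a=bot.capture("top")[170:300,170:380]; b=bot.capture("side")[110:260,220:380]
cv2.imwrite("pics/t2.png",np.hstack([cv2.resize(a,(400,248),interpolation=2),cv2.resize(b,(400,375),interpolation=2)[:248+127][:375]][:1]) if 0 else cv2.copyMakeBorder(cv2.resize(a,(400,248),interpolation=2),0,127,0,0,0))
i=cv2.hconcat([cv2.imread("pics/t2.png"),cv2.resize(b,(400,375),interpolation=2)]);cv2.imwrite("pics/h2.png",i)
s=bot.read_state();print(s["position"],s["force"])
E
```

```text
[ 0.4734904  -0.04441042  0.07933311] [ 0.57055308 -0.59053398 -0.1654039 ]
```

View pics/h2.png

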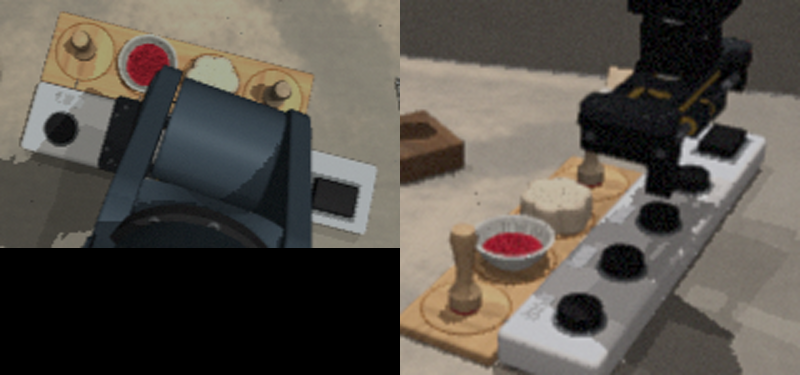

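The fingertips, at (655,192) in the right half, hang straight over key 3 at (658,217), and the body clears the stamps. Tip at z≈0.068. I'll press gently and watch the force.

Emit:
{"method": "apply_moves", "body": {
  "steps": [
    [[0, 0, 0.8, 0, 0, 0, -1], [0, 0, 1.4, 0, 0, 0, -1], [0, 0, 1.7, 0, 0, 0, -1], [0, 0, 1.9, 0, 0, 0, -1], [0, 0, 2.1, 0, 0, 0, -1], [0, 0, 2.3, 0, 0, 0, -1], [0, 0, 2.3, 0, 0, 0, -1], [0, 0, 2.3, 0, 0, 0, -1], [0, 0, 2.3, 0, 0, 0, -1]]
  ]
}}

```text
time_s: 4.82
position: [0.4729, -0.0446, 0.0556]
tcp_rot: [[-0.967, 0.254, -0.0], [0.254, 0.967, 0.0], [0.0, -0.0, -1.0]]
force: [-2.4, -0.7, 3.0]
opening: 0.005
grasp_force: 1.6
```

Emit:
{"method": "apply_moves", "body": {
  "steps": [
    [[0, 0, 0.1, 0, 0, 0, -1], [0, 0, 0.1, 0, 0, 0, -1], [0, 0, 0.1, 0, 0, 0, -1]]
  ]
}}

```text
time_s: 5.2
position: [0.4729, -0.0446, 0.0545]
tcp_rot: [[-0.967, 0.254, -0.001], [0.254, 0.967, 0.0], [0.001, -0.0, -1.0]]
force: [-3.0, -0.6, 5.5]
opening: 0.007
grasp_force: 1.9
```

Force rose from 3.0 to 5.5 N at 5–6.5 mm of travel, so key 3 registered. Next I lift straight up and move over to start.

Emit:
{"method": "apply_moves", "body": {
  "steps": [
    [[0, 0, -0.5, 0, 0, 0, -1], [0, 0, -1.5, 0, 0, 0, -1], [0, 0, -3, 0, 0, 0, -1], [0, 0, -5, 0, 0, 0, -1], [0, 0, -5, 0, 0, 0, -1], [0, -3, -5, 0, 0, 0, -1], [-0.1, -6.5, -5, 0, 0, 0, -1], [-0.2, -10, -5, 0, 0, 0, -1], [-0.3, -13.5, -5, 0, 0, 0, -1], [-0.3, -16, -5, 0, 0, 0, -1], [-0.3, -17, -5, 0, 0, 0, -1], [-0.3, -17, -5, 0, 0, 0, -1], [-0.3, -17, -2.6, 0, 0, 0, -1], [-0.3, -17, -2.6, 0, 0, 0, -1], [-0.3, -17, -2.6, 0, 0, 0, -1]]
  ]
}}

```text
time_s: 7.08
position: [0.433, -0.2091, 0.0808]
tcp_rot: [[-0.968, 0.253, -0.0], [0.253, 0.968, 0.0], [0.0, 0.0, -1.0]]
force: [-0.6, -0.3, -0.7]
opening: 0.001
grasp_force: 0.0
```

```bash
python3 - <<'E'
from h import *
b=bot.capture("side")[110:260,220:380]
cv2.imwrite("pics/h3.png",cv2.resize(b,(640,600),interpolation=2))
s=bot.read_state();print(s["position"],s["force"])
E
```

```text
[ 0.43325145 -0.20937114  0.08101773] [ 0.56151187 -0.07914043 -0.18175833]
```

View pics/h3.png

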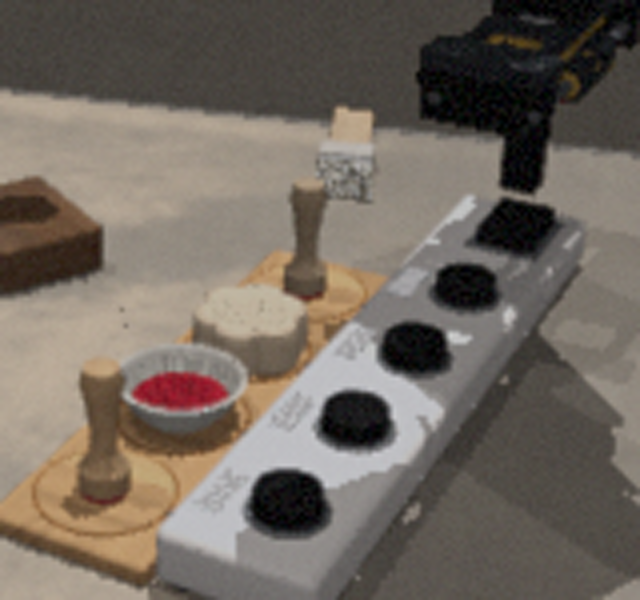

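Key 3 at (415,347) is up again and everything is still standing. The fingertips at (522,188) are over the start key at (518,225).

Emit:
{"method": "apply_moves", "body": {
  "steps": [
    [[0, 0, 0.8, 0, 0, 0, -1], [0, 0, 1.5, 0, 0, 0, -1], [0, 0, 1.8, 0, 0, 0, -1], [0, 0, 2.0, 0, 0, 0, -1], [0, 0, 2.2, 0, 0, 0, -1], [0, 0, 2.4, 0, 0, 0, -1], [0, 0, 2.55, 0, 0, 0, -1], [0, 0, 2.55, 0, 0, 0, -1], [0, 0, 2.55, 0, 0, 0, -1], [0, 0, 2.55, 0, 0, 0, -1]]
  ]
}}

```text
time_s: 8.38
position: [0.4327, -0.2097, 0.0551]
tcp_rot: [[-0.967, 0.254, -0.0], [0.254, 0.967, 0.0], [0.0, 0.0, -1.0]]
force: [-2.6, 0.6, 4.0]
opening: 0.005
grasp_force: 1.7
```

Start is pressed (4.0 N, about 6 mm of travel). Withdrawing straight up.

Emit:
{"method": "apply_moves", "body": {
  "steps": [
    [[0, 0, -0.5, 0, 0, 0, -1], [0, 0, -1.5, 0, 0, 0, -1], [0, 0, -4, 0, 0, 0, -1], [0, 0, -8, 0, 0, 0, -1], [0, 0, -12, 0, 0, 0, -1], [0, 0, -16, 0, 0, 0, -1], [0, 0, -16, 0, 0, 0, -1], [0, 0, -16, 0, 0, 0, -1], [0, 0, -16, 0, 0, 0, -1]]
  ]
}}

```text
time_s: 9.5
position: [0.4321, -0.2093, 0.2139]
tcp_rot: [[-0.967, 0.254, -0.002], [0.254, 0.967, 0.002], [0.003, 0.001, -1.0]]
force: [-0.0, 0.5, -0.4]
opening: 0.005
grasp_force: 0.0
```

```bash
python3 - <<'E'
from h import *
b=bot.capture("side")[110:260,220:380]
cv2.imwrite("pics/h4.png",cv2.resize(b,(640,600),interpolation=2))
E
```

```text
(no output)
```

View pics/h4.png

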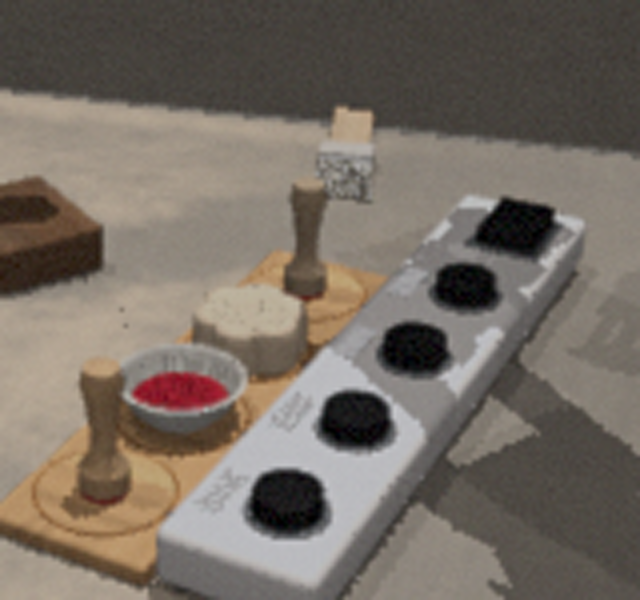

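All keys are up, including start at (518,225). The cake, dish and stamps have not moved, and the arm is clear.

```bash
python3 -c "
from rig import bot
print(bot.hand_in())"
```

```text
the job is handed in; nothing more can be done
None
```

I pressed round key 3, directly in front of the cake, let it come up, then pressed the start key and withdrew; the cake, dish and stamps stayed where they were, and the job was handed in at about 9.6 s.

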